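# Park the sprung pusher of a bakery display tray

## Robot

A 6-joint arm with a two-finger parallel gripper is mounted at the origin on the work surface. World frame = base frame: x ahead of the robot, y to its left, z up, the work surface at z = 0. Lengths are in mm, angles in degrees, forces in N, time in s.
With the tool pointing down it reaches from about 300 to 850 mm from the base axis. Payload 4.2 kg.
Tool frame: the origin (TCP) lies at the very end of the fingers, on their centre line; the grasp point (between the pads) lies 19 mm behind it; z points along the fingers, y is the line along which they close (so a half turn about z gives the same grasp; the last joint's range is limited). The gripper opens to 91 mm and grips with 3 to 60 N. Pads are 32 mm wide; open, the fingers measure 118 mm over their backs; the gripper's body (76 mm by 178 mm) begins 60 mm behind the grasp point.
Start: joints at [-71.849, 18.312, 89.639, -0, 72.044, -1.146], TCP at [190.023, -542.71, 213.976] pointing down, gripper open.
Joint ranges: [-177.97, 177.97], [-48.28, 115.42], [12.27, 149.76], [-77.06, 257.06], [2.81, 150.46], [-146.56, 146.56]. Speed limits (degrees/s): [147.25, 147.25, 180, 180, 180, 180].

## Interface

Orientations are given as [roll, pitch, yaw] about the fixed x, y, z axes, in that order (R = Rz(yaw) Ry(pitch) Rx(roll)).
In Python, from workcell import env, grab_frame gives the robot as it stands. The module is installed in compiled form; this text tells all that it offers.
- The arm moves only by the tool move_arm, never from a script. Its argument "plan" is a list of rows, each an object of numbers: "tx", "ty", "tz": the shift along the tool's x, y, z in cm; "wx", "wy", "wz": the turn, a rotation vector about the tool's x, y, z in rad. In form: [{"tx": .., "ty": .., "tz": .., "wx": .., "wy": .., "wz": ..}, ...]. A call has 1 to 12 rows; each row shifts and turns the commanded pose from where the row before left it, along the tool's axes as they then stand; what a row does not reach is not made up. A row lasts 1/12 s, in which the tool goes at most 41.7 mm and 7.16 degrees, less where a joint would pass 70% of its speed; a pose out of reach is approached as far as the arm can. A call is refused whole if a number of a shift passes 4.17 or a number of a turn 0.125, either way. A call with a gripper value outside its range is refused whole. "gripper" is the finger opening in cm, from 0 to 9.12, set as the call begins (left out, the last holds). The fingers move at their own pace and stop on an object; "force" is the grip in N (left out, the last holds). Time passes only in rows, so rows that do not move let the fingers close. It gives the time, the measured TCP pose, the force, the opening and the grip force at its end, in the units of the state.
- env.state(): the state, without advancing time (a new reading comes with each control period).
- grab_frame(name): name is "side" or "top" or "wrist"; returns a dict with "color" (420x560x3 uint8, red, green, blue), "vfov" (degrees; the focal length in pixels is half the picture's height over the tangent of half this angle, whatever the lens; pixels are square), "cx", "cy" (the principal point, pixels), "view" (4x4, takes a point from world to camera coordinates). Camera axes: x right, y up, looking along -z (the intrinsics and any distortion apply to the point x, -y, -z); pixel columns grow to the right and rows downward; lengths in mm; the calibration is good to about 2 mm. A picture is of the moment at which its call begins. There is no depth.
- env.job_done(): hands the job in; it is judged then, once.
The state is a dict: "time_s": time; "qpos": joint angles; "qvel": joint speeds; "effort": joint torques, N m; "ee_pos": TCP position; "ee_rot": TCP orientation; "force": force on the tool from outside, world axes, zero at the start; "torque": the same for the moment, N m; "gripper_width": finger opening in mm; "gripper_force": force on a finger pad.
Only numpy, scipy, OpenCV 4.12 (cv2) and the standard library are available. Lean on these libraries where they do the work, as an engineer would, in place of code of your own. Each camera call takes 0.05 s, during which the arm holds its last target. There are 200 camera calls.

## Task

Park the sprung pusher of the display tray so that the lane can be refilled: draw its red grip back against the spring to the cross slot at the catch rail's yellow tab, then slide the grip sideways along that slot all the way to its end stop and let go, so that the pusher stays back by itself. Do not let the pusher snap forward at any time, and leave the two cartons, the jar and the round loaf where they stand.

Things in the scene. Friction and masses are not known exactly. Their poses are not given: they have to be found in the camera images.
- tray: Fixed wooden tray, 435 (x -235 to +200) x 170 mm. Origin on the table under its middle; x points from the pusher's rear end (robot side) to the carton lane, z up. From x +35 on: lane, deck 28 mm high, side walls 67 high, carton tops 113. From x -235 to +35: low mechanism, only grip and pusher plate rise above 40 mm; edge strips 32 mm high at y +-77.
- grip_top (a point): Middle of the red grip's top, 84.5 mm above the table, at the start at tray x -20, y -22.5 mm. The grip is an upright block 64 (tray x) x 22 (tray y) x 50 mm high, bottom at 34.5 mm, on a grey plate whose top is 33 mm high. The white pusher plate (104 mm high, 130 wide) stands 43 mm ahead of its middle at +x.
- pusher (a joint): How far pusher and grip are drawn back along tray -x, 0 (front, start) to 0.145 m. A spring pulls forward, 4 N at 0 rising to 10 N at 0.145. The catch rail under it is set anew each time: its one cross slot, 16 mm wide, lies anywhere from 0.075 to 0.13 m of draw, not reported. Seen from above: black slot, yellow tab at its +y end; a white line on the grey plate marks the pin.
- lock (a joint): Sideways travel of the grip along tray +y on the pusher, 0 (start) to 0.045 m (end stop), rubbing with 1.5 N. A 10 mm pin under the grip runs along the steel catch rail (26 mm high), which lets it move only about 1.5 mm sideways except at the cross slot; so the slot can be felt by pressing the grip sideways.
- pack_a: Carton with a green band standing in the lane nearest the pusher, 48 x 110 x 85 mm high, origin under it. Leave it.
- pack_b: Carton with a red band standing in the lane behind the first, 48 x 110 x 85 mm high, origin under it. Leave it.
- jar: Amber jar with brass lid, 68 mm across, 100 mm high, standing beside the tray; origin under it. Leave it.
- loaf: Round brown loaf, 110 mm across, 57 mm high, lying beside the tray; origin under it. Leave it.

How it is judged (in metres and radians):
On the way, in this order (a step that is already met when the one before it is completed fails the run):
1. the pusher is drawn back at least 60 mm with its grip still unlocked (value of joint pusher above 0.06 m and value of joint lock below 0.012 m), for 0.1 s.
2. the grip is slid sideways to its end stop (value of joint lock above 0.042 m), for 0.2 s.
At the end, for the whole second after the job is handed in: The grip is within 3 mm of its end stop (joint lock above 0.042 m), the pusher is held back (joint pusher above 0.06 m), and both are at rest (value of joint pusher above 0.06 m and value of joint lock above 0.042 m and velocity of joint pusher between -0.01 and 0.01 m/s and velocity of joint lock between -0.01 and 0.01 m/s); the robot touches nothing.
It fails at once if the pusher snaps forward (faster than 0.35 m/s) (velocity of joint pusher below -0.35 m/s).
It fails at once if a carton is shifted by more than 30 mm or tipped over 0.4 rad (distance of any of pack_a, pack_b from where it was at the start of the episode above 0.03 m or angle between any of pack_a, pack_b's own z axis and vertical above 0.4 rad).
It fails at once if the jar or the loaf is shifted by more than 30 mm (distance of any of jar, loaf from where it was at the start of the episode above 0.03 m).
It also fails if it takes over 64 s, if anything falls off the work surface, if the arm or the gripper's body presses on something with over 40 N, if the wrist force passes 120 N, or if a joint passes its speed limit or range.

## Working session

There is one attempt and no reset: what is moved stays moved. The work goes in short steps, Python scripts to look and compute and a tool call to move; the robot and the scene stay as the last step left them, time stands still between calls to the robot, and variables do not carry over. Pictures are saved under pics/ and viewed, at most 10 in all, crops included, and the job is handed in when it is done.

Besides the shell and the picture viewer there is one more tool, called after "Emit:" as name(argument=value, ...), one argument or row to a line, values as JSON. move_arm: Moves the arm, as the interface text tells. Its arguments: {"type":"object","properties":{"plan":{"type":"array","items":{"type":"object","properties":{"tx":{"type":"number"},"ty":{"type":"number"},"tz":{"type":"number"},"wx":{"type":"number"},"wy":{"type":"number"},"wz":{"type":"number"}}}},"gripper":{"type":"number"},"force":{"type":"number"}},"required":["plan"]}

```bash
mkdir -p pics
cat > h.py <<'E'
import numpy as np, cv2
from workcell import env, grab_frame
def ray(f,u,v):
    fl=f["color"].shape[0]/2/np.tan(np.radians(f["vfov"])/2)
    V=np.array(f["view"]); R=V[:3,:3]; o=-R.T@V[:3,3]
    d=R.T@np.array([(u-f["cx"])/fl,-(v-f["cy"])/fl,-1]); return o,d/np.linalg.norm(d)
def onz(f,u,v,z):
    o,d=ray(f,u,v); return o+d*(z-o[2])/d[2]
def cross(a,b):
    (o1,d1),(o2,d2)=a,b
    s,t=np.linalg.lstsq(np.stack([d1,-d2],1),o2-o1,rcond=None)[0]
    p,q=o1+s*d1,o2+t*d2; return (p+q)/2,np.linalg.norm(p-q)
def save(n,f): cv2.imwrite(f"pics/{n}.png",f["color"][:,:,::-1])
E
python3 - <<'E'
from h import *
for n in("top","side"):
    f=grab_frame(n); save(n+"0",f); print(n,f["vfov"],f["cx"],f["cy"],[k for k in f]); print(np.round(f["view"],3))
    hsv=cv2.cvtColor(f["color"],cv2.COLOR_RGB2HSV)
    for nm,lo,hi in(("red",(0,150,80),(6,255,255)),("red2",(172,150,80),(180,255,255)),("yel",(22,150,120),(35,255,255))):
        m=cv2.inRange(hsv,lo,hi); c,_,st,ce=cv2.connectedComponentsWithStats(m)
        print(nm,[(s.tolist(),e.round(1).tolist()) for s,e in zip(st[1:],ce[1:]) if s[4]>15])
print(env.state())
E
```

```text
top 53.32356494208626 283.48219150956476 206.1191334765946 ['color', 'vfov', 'cx', 'cy', 'view']
[[-2.400000e-02 -1.000000e+00  6.000000e-03  2.209200e+01]
 [ 9.990000e-01 -2.400000e-02  3.500000e-02 -6.493550e+02]
 [-3.500000e-02  7.000000e-03  9.990000e-01 -1.110891e+03]
 [ 0.000000e+00  0.000000e+00  0.000000e+00  1.000000e+00]]
red [([297, 214, 16, 25, 233], [304.2, 225.9])]
red2 []
yel [([251, 139, 31, 12, 72], [265.7, 144.4]), ([284, 265, 12, 10, 76], [289.8, 269.4]), ([0, 337, 23, 2, 46], [11.0, 337.5])]
side 42.40213095598338 273.8974280236476 205.36006136024784 ['color', 'vfov', 'cx', 'cy', 'view']
[[ 9.970000e-01 -7.100000e-02 -2.300000e-02 -6.627990e+02]
 [ 5.700000e-02  5.260000e-01  8.480000e-01 -1.063400e+02]
 [-4.800000e-02 -8.470000e-01  5.290000e-01 -1.529603e+03]
 [ 0.000000e+00  0.000000e+00  0.000000e+00  1.000000e+00]]
red [([290, 190, 31, 23, 167], [305.8, 204.7]), ([239, 212, 22, 22, 370], [249.0, 222.2])]
red2 []
yel [([313, 180, 13, 13, 32], [318.7, 185.5]), ([206, 223, 8, 7, 36], [209.7, 226.2]), ([72, 396, 9, 24, 62], [76.4, 407.6])]
{'time_s': 0.1, 'qpos': array([-7.18494077e+01,  1.83463091e+01,  8.96975879e+01,  6.99924319e-04,
        7.20461931e+01, -1.14479915e+00]), 'qvel': array([ 0.09366359, -0.11067195, -0.13294204, -0.0563623 ,  0.03720793,
       -0.01551141]), 'effort': array([ 5.35365689e-04, -4.13331521e+01, -2.32508451e+01,  7.29101943e-02,
        4.22098394e-02, -5.12295810e-05]), 'ee_pos': array([ 189.87637691, -542.26631161,  213.23349397]), 'ee_rot': array([-1.79909941e+02, -2.46529488e-03,  1.92951732e+01]), 'force': array([0.59407345, 1.15843329, 0.85010317]), 'torque': array([-0.00866228, -0.00690939, -0.00986649]), 'gripper_force': 0.0, 'gripper_width': 91.09477826166226}
```

View pics/top0.png

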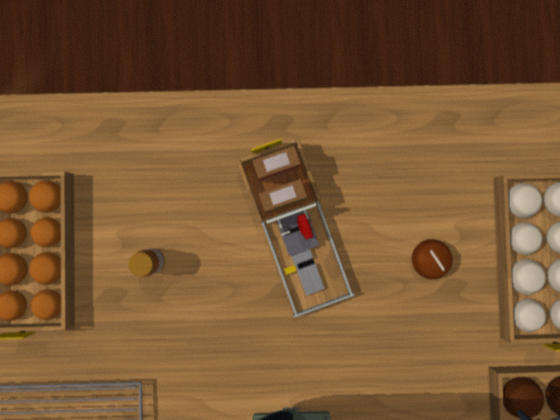

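View pics/side0.png

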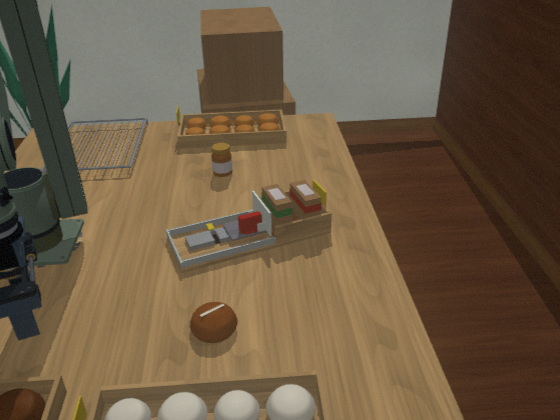

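Top view: tray runs from rear corners (296,315)/(353,295) to front near (272,150). The red grip is at (304,226), the yellow tab at (290,269), the black slot at about (305,265), the jar at (145,263) and the loaf at (432,259). Side view: grip at (249,222), tab at (210,226). I'll zoom both.

Run:
```python
from h import *
t=cv2.imread("pics/top0.png")[200:325,245:365]; s=cv2.imread("pics/side0.png")[180:270,160:290]
a=cv2.resize(t,None,fx=4.5,fy=4.5,interpolation=cv2.INTER_CUBIC); b=cv2.resize(s,None,fx=2,fy=2,interpolation=cv2.INTER_CUBIC)
o=np.zeros((a.shape[0],a.shape[1]+b.shape[1],3),np.uint8); o[:,:a.shape[1]]=a; o[:b.shape[0],a.shape[1]:]=b
cv2.imwrite("pics/zoom.png",o); print(o.shape,a.shape)
```

```text
(562, 800, 3) (562, 540, 3)
```

View pics/zoom.png

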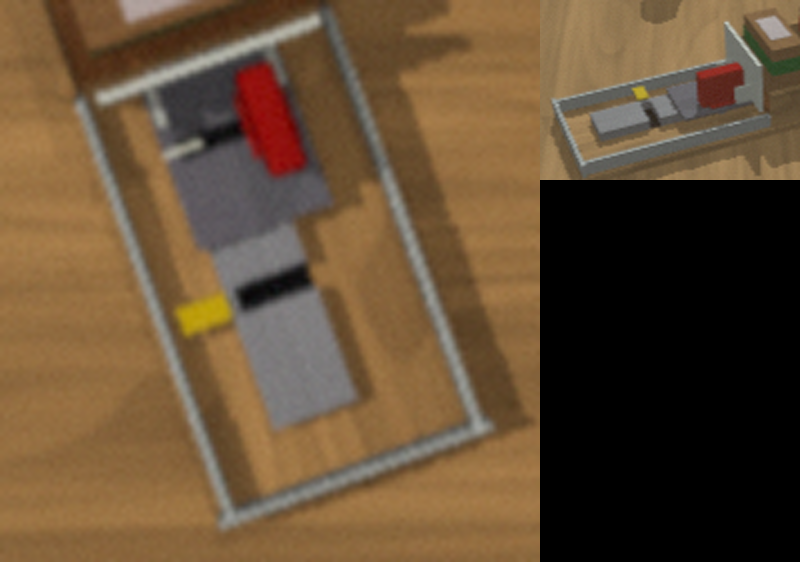

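The zoom shows the grip's top from (240,68)/(272,63) to (277,175)/(305,165), and the pin's white line at (183,150). The black slot's middle is at (273,286), the tab at (205,315) and the rear strip corners at (228,520)/(487,428).

Run:
```python
from h import *
t=grab_frame("top"); s=grab_frame("side")
T=lambda u,v:((u+.5)/4.5-.5+245,(v+.5)/4.5-.5+200)
S=lambda u,v:((u-540+.5)/2-.5+160,(v+.5)/2-.5+180)
for a,b in(((272,63),(741,64)),((305,165),(698,70))): print("corner",cross(ray(t,*T(*a)),ray(s,*S(*b))))
P=lambda u,v,z: onz(t,*T(u,v),z)[:2]
A,B,C,D=P(228,520,32),P(487,428,32),P(85,100,32),P(330,15,32)
print("corners",A,B,C,D)
x1=C-A;x2=D-B;y=A-B
for v in(x1,x2): print("yaw x",np.degrees(np.arctan2(v[1],v[0])))
print("yaw y",np.degrees(np.arctan2(y[1],y[0]))-90,np.linalg.norm(y))
m=P(272,118,84.5)
hsv=cv2.cvtColor(t["color"],cv2.COLOR_RGB2HSV); c=cv2.inRange(hsv,(0,140,60),(8,255,255))[200:260,280:330]
r=cv2.minAreaRect(cv2.findNonZero(c)); print("rect",r)
q=np.array(cv2.boxPoints(r))+[280,200]
Q=[onz(t,*p,84.5)[:2] for p in q]; print(Q, np.mean(Q,0)); 
for i in range(2):
    e=Q[i+1]-Q[i]; print(np.linalg.norm(e),np.degrees(np.arctan2(e[1],e[0])))
print("gripmid",m)
yaw=np.radians(np.mean([np.degrees(np.arctan2(v[1],v[0])) for v in(x1,x2)])); ux=np.array([np.cos(yaw),np.sin(yaw)]);uy=np.array([-ux[1],ux[0]])
org=(A+B)/2+ux*233; print("org",org)
for n,p in(("grip",np.mean(Q,0)),("line",P(183,150,33)),("slot",P(273,286,26)),("tab",P(205,315,26)),("m",m),("A",A),("B",B)): print(n,(p-org)@ux,(p-org)@uy)
for n,z in(("jar",(145,263,100)),("loaf",(432,259,30))): print(n,onz(t,*z))
print(np.linalg.inv(t["view"])[:3,3])
```

```text
corner (array([626.60621316, -46.02835156,  91.34293265]), np.float64(0.7291308221928646))
corner (array([569.09097758, -62.46767036,  96.1840948 ]), np.float64(2.5911092226993713))
corners [363.51342667 -17.159277  ] [ 412.76705195 -169.0616749 ] [608.87955457  60.3622792 ] [655.20350009 -84.15424897]
yaw x 17.533534001456534
yaw x 19.30155553592809
yaw y 17.965038276559838 159.68800233342384
rect ((23.950002670288086, 26.350000381469727), (24.6657657623291, 11.70042610168457), 71.56504821777344)
[array([620.46715689, -19.78892453]), array([629.07919811, -47.847205  ]), array([570.06787463, -65.86886714]), array([561.49902853, -37.85406117])] [595.27831454 -42.83976446]
29.350201987970024 -72.93696787687016
61.70183631294333 -163.01768040844297
gripmid [596.47625247 -45.64688968]
org [609.20581877 -19.49655352]
grip -20.589172159784194 -17.747305738645434
line -21.882979103417327 31.861832544211463
slot -114.79510497447183 9.180692739517381
tab -117.19610248205423 52.39271310050309
m -20.339475404112328 -20.78912408048813
A -232.3694203377872 79.84151108038662
B -233.63057966221282 -79.84151108038661
jar [514.95236187 350.44703471 100.        ]
loaf [ 500.58946089 -380.67919439   30.        ]
[ 610.58692664   14.14564783 1132.78994126]
```

Emit:
move_arm(
  plan=[
    {"tx": 2.7, "ty": -1.7, "wz": 0.023},
    {"tx": 2.7, "ty": -1.7},
    {"tx": 2.7, "ty": -1.7},
    {"tx": 2.7, "ty": -1.7},
    {"tx": 2.7, "ty": -1.7},
    {"tx": 2.7, "ty": -1.7},
    {"tx": 2.7, "ty": -1.7},
    {"tx": 2.7, "ty": -1.7},
    {"tx": 2.7, "ty": -1.7},
    {"tx": 2.7, "ty": -1.7},
  ],
  gripper=7,
)

```text
schema error: expected keys tx, ty, tz, wx, wy, wz
```

Emit:
move_arm(
  plan=[
    {"tx": 2.7, "ty": -1.7},
    {"tx": 2.7, "ty": -1.7},
    {"tx": 2.7, "ty": -1.7},
    {"tx": 2.7, "ty": -1.7},
    {"tx": 2.7, "ty": -1.7},
    {"tx": 2.7, "ty": -1.7},
    {"tx": 2.0, "ty": -1.4},
    {"tx": 1.4, "ty": -0.8},
    {"tx": 0.5},
    {},
  ],
)

```text
schema error: expected keys tx, ty, tz, wx, wy, wz
```

Run:
```python
from h import *
s=env.state(); print(s["ee_pos"],s["ee_rot"],s["gripper_width"],s["time_s"])
w=grab_frame("wrist"); save("wrist1",w); np.save("w1.npy",w,allow_pickle=True); print(np.linalg.inv(w["view"]).round(2),w["vfov"],w["cx"],w["cy"])
```

```text
[ 189.90507605 -542.41021177  213.46458524] [-1.79938325e+02  1.01796074e-03  1.92986453e+01] 91.0904579687756 0.2
[[ 3.3000e-01  9.2000e-01  2.3000e-01  2.5314e+02]
 [-9.4000e-01  3.2000e-01  8.0000e-02 -5.2071e+02]
 [-0.0000e+00 -2.4000e-01  9.7000e-01  3.8399e+02]
 [ 0.0000e+00  0.0000e+00  0.0000e+00  1.0000e+00]] 68.82772527519239 283.8020957887115 209.18123287657855
```

View pics/wrist1.png

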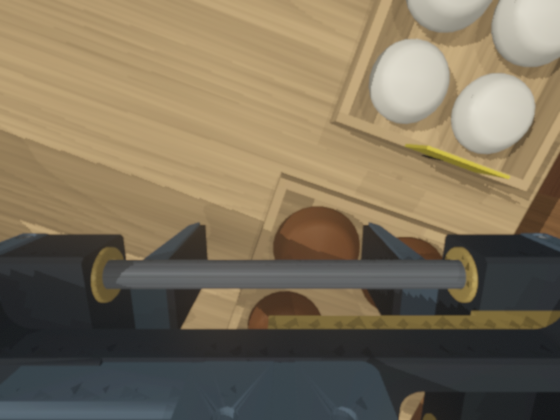

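The wrist view shows the two fingers around row 275 and an egg tray and loaf tray beyond. The rows moved nothing because every key has to be given. I'll stop about 60 mm short of the grip so the wrist camera sees it.

Emit:
move_arm(
  plan=[
    {"tx": 2.7, "ty": -1.8, "tz": 0, "wx": 0, "wy": 0, "wz": 0.023},
    {"tx": 2.7, "ty": -1.8, "tz": 0, "wx": 0, "wy": 0, "wz": 0},
    {"tx": 2.7, "ty": -1.8, "tz": 0, "wx": 0, "wy": 0, "wz": 0},
    {"tx": 2.7, "ty": -1.8, "tz": 0, "wx": 0, "wy": 0, "wz": 0},
    {"tx": 2.7, "ty": -1.8, "tz": 0, "wx": 0, "wy": 0, "wz": 0},
    {"tx": 2.7, "ty": -1.8, "tz": 0, "wx": 0, "wy": 0, "wz": 0},
    {"tx": 2.7, "ty": -1.8, "tz": 0, "wx": 0, "wy": 0, "wz": 0},
    {"tx": 2.7, "ty": -1.8, "tz": 0, "wx": 0, "wy": 0, "wz": 0},
    {"tx": 2.7, "ty": -1.8, "tz": 0, "wx": 0, "wy": 0, "wz": 0},
    {"tx": 2.7, "ty": -1.8, "tz": 0, "wx": 0, "wy": 0, "wz": 0},
  ],
  gripper=7,
)

```text
time_s: 1.08
ee_pos: [391.4, -286.3, 214.0]
ee_rot: [180.0, -0.0, 18.0]
force: [1.2, -0.6, 0.7]
gripper_width: 69.8
gripper_force: 0.0
```

Emit:
move_arm(
  plan=[
    {"tx": 2.7, "ty": -1.8, "tz": 0, "wx": 0, "wy": 0, "wz": 0},
    {"tx": 2.7, "ty": -1.8, "tz": 0, "wx": 0, "wy": 0, "wz": 0},
    {"tx": 2.7, "ty": -1.8, "tz": 0, "wx": 0, "wy": 0, "wz": 0},
    {"tx": 2.7, "ty": -1.8, "tz": 0, "wx": 0, "wy": 0, "wz": 0},
    {"tx": 2.7, "ty": -1.8, "tz": 0, "wx": 0, "wy": 0, "wz": 0},
    {"tx": 2.7, "ty": -1.8, "tz": 0, "wx": 0, "wy": 0, "wz": 0},
    {"tx": 2.7, "ty": -1.8, "tz": 0, "wx": 0, "wy": 0, "wz": 0},
    {"tx": 2.0, "ty": -1.2, "tz": 0, "wx": 0, "wy": 0, "wz": 0},
    {"tx": 1.0, "ty": -0.6, "tz": 0, "wx": 0, "wy": 0, "wz": 0},
    {"tx": 0, "ty": 0, "tz": 0, "wx": 0, "wy": 0, "wz": 0},
    {"tx": 0, "ty": 0, "tz": 0, "wx": 0, "wy": 0, "wz": 0},
    {"tx": 0, "ty": 0, "tz": 0, "wx": 0, "wy": 0, "wz": 0},
  ],
)

```text
time_s: 2.08
ee_pos: [553.6, -84.2, 213.8]
ee_rot: [180.0, 0.1, 17.9]
force: [0.5, -0.5, -0.9]
gripper_width: 69.9
gripper_force: 0.0
```

Run:
```python
from h import *
s=env.state(); print(s["ee_pos"],s["ee_rot"],s["gripper_width"],s["time_s"])
w=grab_frame("wrist"); save("wrist2",w); np.save("w2.npy",w,allow_pickle=True)
```

```text
[553.58467165 -84.16723832 213.81695892] [1.79984099e+02 6.89875019e-02 1.79272291e+01] 69.93455877038402 2.0833
```

View pics/wrist2.png

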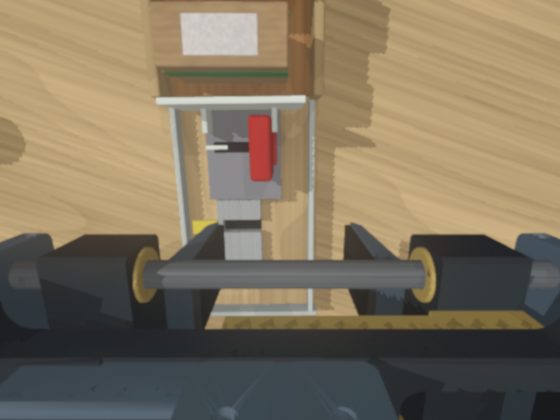

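Wrist view: grip top spans (248–272, 115–181), white line at (217,148), slot at (242,224), tab at (204,226). The tray's right strip runs straight down at column 311. I'll measure from these.

Run:
```python
from h import *
w=np.load("w2.npy",allow_pickle=True).item(); t=grab_frame("top")
im=w["color"]; hsv=cv2.cvtColor(im,cv2.COLOR_RGB2HSV)
m=cv2.inRange(hsv,(0,150,60),(8,255,255)); m[230:]=0; m[:90]=0
print("V cols",[int(np.median(hsv[150,c,2])) for c in range(244,282,2)])
top=m&cv2.inRange(hsv[:,:,2],175,255)
r=cv2.minAreaRect(cv2.findNonZero(top)); q=cv2.boxPoints(r); print(r,q.tolist())
o,d=None,None
for z in(84.5,):
    Q=[onz(w,*p,z)[:2] for p in q]; print(np.round(Q,1),np.mean(Q,0))
    for i in range(2):
        e=Q[i+1]-Q[i]; print(np.linalg.norm(e),np.degrees(np.arctan2(e[1],e[0])))
# height: wrist centre vs top-view centre
ht=cv2.cvtColor(t["color"],cv2.COLOR_RGB2HSV); mt=cv2.inRange(ht,(0,140,60),(8,255,255)); mt[:,:280]=0;mt[:,330:]=0;mt[:200]=0;mt[260:]=0
rt=cv2.minAreaRect(cv2.findNonZero(mt)); print("height",cross(ray(t,*rt[0]),ray(w,*r[0])))
P=lambda u,v,z:onz(w,u,v,z)[:2]
a=P(311,300,32)-P(314,110,32); print("strip yaw",np.degrees(np.arctan2(-a[1],-a[0])), "plate yaw",np.degrees(np.arctan2(*(P(158,102,104)-P(305,100,104))[::-1]))-90)
# dark slot rows at column 245, white line rows at col 217, 
print("slot",hsv[212:240,245,2].tolist()); print("line",hsv[138:160,217,2].tolist(),hsv[138:160,217,1].tolist())
yaw=np.radians(17.9);ux=np.array([np.cos(yaw),np.sin(yaw)])
print("draw", (P(217,148,33)-P(242,224.5,26))@ux, (np.mean(Q,0)-P(242,224.5,26))@ux)
```

```text
V cols [64, 64, 100, 173, 182, 182, 182, 181, 180, 180, 179, 178, 164, 135, 118, 144, 133, 116, 119]
((258.3055114746094, 147.3880615234375), (61.17942428588867, 17.110248565673828), 88.31531524658203) [[248.8547821044922, 117.06307983398438], [265.9576110839844, 116.56005859375], [267.7562255859375, 177.71304321289062], [250.65341186523438, 178.216064453125]]
[[621.1 -28.2]
 [626.4 -43.3]
 [571.9 -61.9]
 [566.3 -46. ]] [596.41631973 -44.85804741]
16.049812312391524 -70.51998770965197
57.60840661437233 -161.1826480747128
height (array([595.07238286, -43.75589785,  65.60295217]), np.float64(1.5448635147616898))
strip yaw 18.280628281199203 plate yaw 18.604702855868254
slot [168, 168, 168, 167, 168, 167, 164, 143, 96, 68, 67, 67, 67, 67, 67, 69, 81, 103, 119, 134, 153, 166, 169, 169, 169, 168, 168, 168]
line [130, 134, 132, 118, 88, 71, 101, 167, 209, 216, 204, 167, 105, 76, 98, 126, 139, 142, 142, 142, 142, 142] [4, 4, 4, 4, 17, 40, 25, 15, 15, 14, 15, 17, 24, 30, 10, 6, 6, 5, 5, 4, 5, 5]
draw 91.94932288627629 94.23914976994705
```

Emit:
move_arm(
  plan=[
    {"tx": 1.7, "ty": -0.8, "tz": 0, "wx": 0, "wy": 0, "wz": 0},
    {"tx": 1.7, "ty": -0.8, "tz": 0, "wx": 0, "wy": 0, "wz": 0},
    {"tx": 1.6, "ty": -0.7, "tz": 0, "wx": 0, "wy": 0, "wz": 0},
    {"tx": 0, "ty": 0, "tz": 2, "wx": 0, "wy": 0, "wz": 0},
    {"tx": 0, "ty": 0, "tz": 2.2, "wx": 0, "wy": 0, "wz": 0},
    {"tx": 0, "ty": 0, "tz": 2, "wx": 0, "wy": 0, "wz": 0},
    {"tx": 0, "ty": 0, "tz": 2, "wx": 0, "wy": 0, "wz": 0},
    {"tx": 0, "ty": 0, "tz": 1.5, "wx": 0, "wy": 0, "wz": 0},
    {"tx": 0, "ty": 0, "tz": 0, "wx": 0, "wy": 0, "wz": 0},
    {"tx": 0, "ty": 0, "tz": 0, "wx": 0, "wy": 0, "wz": 0},
    {"tx": 0, "ty": 0, "tz": 0, "wx": 0, "wy": 0, "wz": 0},
  ],
)

```text
time_s: 3.1
ee_pos: [595.6, -46.5, 118.2]
ee_rot: [179.9, -0.1, 17.9]
force: [-0.2, 0.7, 0.2]
gripper_width: 69.9
gripper_force: 0.0
```

Run:
```python
from h import *
w=grab_frame("wrist"); save("wrist3",w); np.save("w3.npy",w,allow_pickle=True)
```

```text
(no output)
```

View pics/wrist3.png

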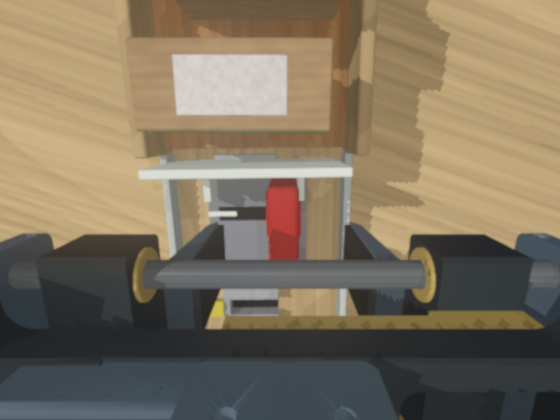

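The grip (columns 268–300, top's front edge near row 190) sits centred between the fingers. I'll check its height from the two wrist views.

Run:
```python
from h import *
a,b=[np.load(f"w{i}.npy",allow_pickle=True).item() for i in(2,3)]
for f,r0,r1,c in((a,108,126,260),(b,172,212,284)): print(f["color"][r0:r1,c,0].tolist())
print(b["color"][225,260:306,0].tolist(), a["color"][130,244:280,0].tolist())
for va in(115,):
  for vb in(188,192,196,200): print(vb,cross(ray(a,259.5,va),ray(b,284,vb)))
```

```text
[136, 126, 111, 107, 108, 110, 122, 144, 164, 175, 180, 182, 182, 182, 182, 182, 182, 182]
[218, 218, 217, 216, 208, 182, 138, 115, 114, 114, 113, 114, 116, 123, 140, 159, 169, 176, 180, 184, 185, 186, 186, 185, 186, 186, 185, 186, 185, 185, 185, 185, 185, 185, 185, 185, 185, 185, 184, 185]
[136, 136, 135, 135, 136, 142, 158, 169, 170, 177, 182, 184, 185, 185, 185, 185, 186, 185, 185, 185, 184, 184, 184, 184, 184, 184, 183, 183, 183, 183, 182, 182, 182, 180, 174, 165, 154, 143, 135, 140, 143, 130, 119, 116, 116, 120] [108, 107, 107, 118, 148, 170, 179, 182, 183, 183, 183, 183, 183, 182, 182, 182, 182, 182, 181, 182, 181, 182, 180, 172, 159, 144, 129, 127, 149, 162, 164, 163, 155, 133, 114, 108]
188 (array([625.74634149, -37.28142167,  87.30133976]), np.float64(0.28746893771118903))
192 (array([625.22229114, -37.84560071,  97.48041903]), np.float64(1.1099867374743695))
196 (array([624.75333108, -38.35957919, 106.82474716]), np.float64(1.857616509426036))
200 (array([624.33193636, -38.82912222, 115.42013463]), np.float64(2.539669855154675))
```

Height measured at about 86 mm, which agrees with the text. I'll go down and grip.

Emit:
move_arm(
  plan=[
    {"tx": 0, "ty": 0, "tz": 1.3, "wx": 0, "wy": 0, "wz": 0},
    {"tx": 0, "ty": 0, "tz": 1.3, "wx": 0, "wy": 0, "wz": 0},
    {"tx": 0, "ty": 0, "tz": 1.3, "wx": 0, "wy": 0, "wz": 0},
    {"tx": 0, "ty": 0, "tz": 1.3, "wx": 0, "wy": 0, "wz": 0},
    {"tx": 0, "ty": 0, "tz": 1.0, "wx": 0, "wy": 0, "wz": 0},
    {"tx": 0, "ty": 0, "tz": 0.4, "wx": 0, "wy": 0, "wz": 0},
    {"tx": 0, "ty": 0, "tz": 0, "wx": 0, "wy": 0, "wz": 0},
    {"tx": 0, "ty": 0, "tz": 0, "wx": 0, "wy": 0, "wz": 0},
    {"tx": 0, "ty": 0, "tz": 0, "wx": 0, "wy": 0, "wz": 0},
  ],
)

```text
time_s: 3.9
ee_pos: [595.7, -45.9, 51.9]
ee_rot: [180.0, -0.1, 18.0]
force: [0.1, -0.2, 0.1]
gripper_width: 69.9
gripper_force: 0.0
```

Emit:
move_arm(
  plan=[
    {"tx": 0, "ty": 0, "tz": 0, "wx": 0, "wy": 0, "wz": 0},
    {"tx": 0, "ty": 0, "tz": 0, "wx": 0, "wy": 0, "wz": 0},
    {"tx": 0, "ty": 0, "tz": 0, "wx": 0, "wy": 0, "wz": 0},
    {"tx": 0, "ty": 0, "tz": 0, "wx": 0, "wy": 0, "wz": 0},
    {"tx": 0, "ty": 0, "tz": 0, "wx": 0, "wy": 0, "wz": 0},
    {"tx": 0, "ty": 0, "tz": 0, "wx": 0, "wy": 0, "wz": 0},
    {"tx": 0, "ty": 0, "tz": 0, "wx": 0, "wy": 0, "wz": 0},
    {"tx": 0, "ty": 0, "tz": 0, "wx": 0, "wy": 0, "wz": 0},
    {"tx": 0, "ty": 0, "tz": 0, "wx": 0, "wy": 0, "wz": 0},
    {"tx": 0, "ty": 0, "tz": 0, "wx": 0, "wy": 0, "wz": 0},
  ],
  gripper=0.5,
  force=40,
)

```text
time_s: 4.73
ee_pos: [595.0, -45.9, 50.9]
ee_rot: [180.0, 0.0, 18.1]
force: [-0.1, -0.6, 0.3]
gripper_width: 21.9
gripper_force: 39.9
```

Emit:
move_arm(
  plan=[
    {"tx": -0.3, "ty": 0, "tz": 0, "wx": 0, "wy": 0, "wz": 0},
    {"tx": -0.6, "ty": 0, "tz": 0, "wx": 0, "wy": 0, "wz": 0},
    {"tx": -0.7, "ty": 0, "tz": 0, "wx": 0, "wy": 0, "wz": 0},
    {"tx": -0.7, "ty": 0, "tz": 0, "wx": 0, "wy": 0, "wz": 0},
    {"tx": -0.7, "ty": 0, "tz": 0, "wx": 0, "wy": 0, "wz": 0},
    {"tx": -0.7, "ty": 0, "tz": 0, "wx": 0, "wy": 0, "wz": 0},
    {"tx": -0.7, "ty": 0, "tz": 0, "wx": 0, "wy": 0, "wz": 0},
    {"tx": -0.7, "ty": 0, "tz": 0, "wx": 0, "wy": 0, "wz": 0},
    {"tx": -0.7, "ty": 0, "tz": 0, "wx": 0, "wy": 0, "wz": 0},
    {"tx": -0.7, "ty": 0, "tz": 0, "wx": 0, "wy": 0, "wz": 0},
    {"tx": 0, "ty": 0, "tz": 0, "wx": 0, "wy": 0, "wz": 0},
    {"tx": 0, "ty": 0, "tz": 0, "wx": 0, "wy": 0, "wz": 0},
  ],
)

```text
time_s: 5.73
ee_pos: [534.7, -66.0, 50.9]
ee_rot: [179.9, -0.2, 18.0]
force: [5.9, 1.3, -5.8]
gripper_width: 21.8
gripper_force: 39.9
```

Emit:
move_arm(
  plan=[
    {"tx": -0.6, "ty": 0, "tz": 0, "wx": 0, "wy": 0, "wz": 0},
    {"tx": -0.7, "ty": 0, "tz": 0, "wx": 0, "wy": 0, "wz": 0},
    {"tx": -0.7, "ty": 0, "tz": 0, "wx": 0, "wy": 0, "wz": 0},
    {"tx": 0, "ty": -0.2, "tz": 0, "wx": 0, "wy": 0, "wz": 0},
    {"tx": 0, "ty": -0.2, "tz": 0, "wx": 0, "wy": 0, "wz": 0},
    {"tx": 0, "ty": 0, "tz": 0, "wx": 0, "wy": 0, "wz": 0},
    {"tx": 0, "ty": 0, "tz": 0, "wx": 0, "wy": 0, "wz": 0},
  ],
)

```text
time_s: 6.32
ee_pos: [515.0, -71.3, 51.0]
ee_rot: [179.6, -0.1, 18.1]
force: [5.6, -10.6, -7.1]
gripper_width: 22.0
gripper_force: 39.9
```

Run:
```python
from h import *
t=grab_frame("top"); c=cv2.resize(t["color"][200:325,245:365],None,fx=4.5,fy=4.5,interpolation=cv2.INTER_CUBIC)
w=grab_frame("wrist"); save("wrist4",w); print(env.state()["force"],env.state()["ee_pos"])
```

```text
[  5.37033815 -11.65861586  -6.15415072] [514.94133686 -71.28335292  50.95031273]
```

View pics/wrist4.png

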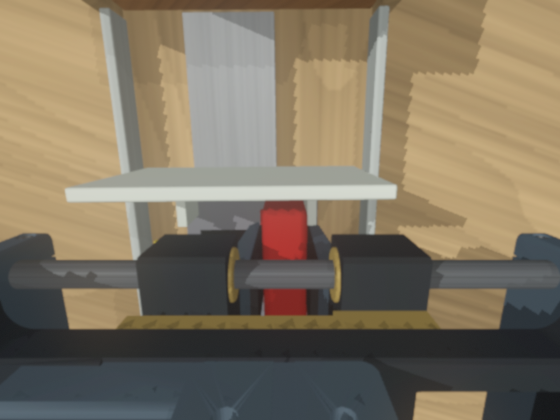

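The picture shows the grip held, the plate drawn back to row 180 and the rail blocking sideways motion. I'll creep back, feeling for the slot.

Emit:
move_arm(
  plan=[
    {"tx": -0.1, "ty": 0, "tz": 0, "wx": 0, "wy": 0, "wz": 0},
    {"tx": -0.1, "ty": 0, "tz": 0, "wx": 0, "wy": 0, "wz": 0},
    {"tx": -0.1, "ty": 0, "tz": 0, "wx": 0, "wy": 0, "wz": 0},
    {"tx": -0.1, "ty": 0, "tz": 0, "wx": 0, "wy": 0, "wz": 0},
    {"tx": -0.1, "ty": 0, "tz": 0, "wx": 0, "wy": 0, "wz": 0},
    {"tx": 0, "ty": 0, "tz": 0, "wx": 0, "wy": 0, "wz": 0},
  ],
)

```text
time_s: 6.92
ee_pos: [514.2, -71.7, 51.1]
ee_rot: [179.6, -0.6, 18.1]
force: [14.6, -4.4, -14.1]
gripper_width: 21.9
gripper_force: 40.0
```

Emit:
move_arm(
  plan=[
    {"tx": -0.1, "ty": 0, "tz": 0, "wx": 0, "wy": 0, "wz": 0},
    {"tx": -0.1, "ty": 0, "tz": 0, "wx": 0, "wy": 0, "wz": 0},
    {"tx": 0, "ty": 0, "tz": 0, "wx": 0, "wy": 0, "wz": 0},
  ],
)

```text
time_s: 7.17
ee_pos: [510.8, -72.3, 51.0]
ee_rot: [179.6, -0.4, 18.1]
force: [11.3, -6.3, -10.0]
gripper_width: 21.9
gripper_force: 40.0
```

Emit:
move_arm(
  plan=[
    {"tx": -0.1, "ty": 0, "tz": 0, "wx": 0, "wy": 0, "wz": 0},
    {"tx": -0.1, "ty": 0, "tz": 0, "wx": 0, "wy": 0, "wz": 0},
    {"tx": 0, "ty": 0, "tz": 0, "wx": 0, "wy": 0, "wz": 0},
  ],
)

```text
time_s: 7.42
ee_pos: [507.3, -71.4, 51.0]
ee_rot: [179.9, -0.3, 18.0]
force: [8.5, 0.6, -6.6]
gripper_width: 21.6
gripper_force: 40.0
```

Side force dropped and the grip moved 3 mm sideways, so the pin is in the slot. I'll slide it.

Emit:
move_arm(
  plan=[
    {"tx": -0.1, "ty": -0.2, "tz": 0, "wx": 0, "wy": 0, "wz": 0},
    {"tx": 0, "ty": -0.2, "tz": 0, "wx": 0, "wy": 0, "wz": 0},
    {"tx": 0, "ty": -0.2, "tz": 0, "wx": 0, "wy": 0, "wz": 0},
    {"tx": 0, "ty": -0.2, "tz": 0, "wx": 0, "wy": 0, "wz": 0},
    {"tx": 0, "ty": 0, "tz": 0, "wx": 0, "wy": 0, "wz": 0},
  ],
)

```text
time_s: 7.83
ee_pos: [503.6, -63.5, 51.0]
ee_rot: [179.9, -0.3, 18.0]
force: [7.0, 2.4, -7.3]
gripper_width: 21.7
gripper_force: 40.0
```

Emit:
move_arm(
  plan=[
    {"tx": 0, "ty": -0.4, "tz": 0, "wx": 0, "wy": 0, "wz": 0},
    {"tx": 0, "ty": -0.4, "tz": 0, "wx": 0, "wy": 0, "wz": 0},
    {"tx": 0, "ty": -0.4, "tz": 0, "wx": 0, "wy": 0, "wz": 0},
    {"tx": 0, "ty": -0.4, "tz": 0, "wx": 0, "wy": 0, "wz": 0},
    {"tx": 0, "ty": -0.4, "tz": 0, "wx": 0, "wy": 0, "wz": 0},
    {"tx": 0, "ty": -0.4, "tz": 0, "wx": 0, "wy": 0, "wz": 0},
    {"tx": 0, "ty": -0.4, "tz": 0, "wx": 0, "wy": 0, "wz": 0},
    {"tx": 0, "ty": -0.2, "tz": 0, "wx": 0, "wy": 0, "wz": 0},
    {"tx": 0, "ty": 0, "tz": 0, "wx": 0, "wy": 0, "wz": 0},
    {"tx": 0, "ty": 0, "tz": 0, "wx": 0, "wy": 0, "wz": 0},
  ],
)

```text
time_s: 8.67
ee_pos: [494.1, -34.7, 51.0]
ee_rot: [179.9, -0.3, 18.0]
force: [7.4, 2.8, -7.3]
gripper_width: 21.6
gripper_force: 40.0
```

Emit:
move_arm(
  plan=[
    {"tx": 0, "ty": -0.2, "tz": 0, "wx": 0, "wy": 0, "wz": 0},
    {"tx": 0, "ty": -0.2, "tz": 0, "wx": 0, "wy": 0, "wz": 0},
    {"tx": 0, "ty": -0.2, "tz": 0, "wx": 0, "wy": 0, "wz": 0},
    {"tx": 0, "ty": 0, "tz": 0, "wx": 0, "wy": 0, "wz": 0},
    {"tx": 0, "ty": 0, "tz": 0, "wx": 0, "wy": 0, "wz": 0},
    {"tx": 0, "ty": 0, "tz": 0, "wx": 0, "wy": 0, "wz": 0},
  ],
)

```text
time_s: 9.17
ee_pos: [493.7, -32.6, 51.0]
ee_rot: [179.5, -0.3, 18.2]
force: [9.1, -11.7, -10.8]
gripper_width: 21.6
gripper_force: 40.0
```

Emit:
move_arm(
  plan=[
    {"tx": 0.1, "ty": 0, "tz": 0, "wx": 0, "wy": 0, "wz": 0},
    {"tx": 0.1, "ty": 0, "tz": 0, "wx": 0, "wy": 0, "wz": 0},
    {"tx": 0.1, "ty": 0, "tz": 0, "wx": 0, "wy": 0, "wz": 0},
    {"tx": 0.1, "ty": 0, "tz": 0, "wx": 0, "wy": 0, "wz": 0},
    {"tx": 0, "ty": 0.1, "tz": 0, "wx": 0, "wy": 0, "wz": 0},
    {"tx": 0, "ty": 0, "tz": 0, "wx": 0, "wy": 0, "wz": 0},
    {"tx": 0, "ty": 0, "tz": 0, "wx": 0, "wy": 0, "wz": 0},
  ],
)

```text
time_s: 9.75
ee_pos: [494.0, -32.5, 51.0]
ee_rot: [179.7, 0.1, 18.2]
force: [0.3, -13.0, -2.5]
gripper_width: 21.7
gripper_force: 40.3
```

Emit:
move_arm(
  plan=[
    {"tx": 0, "ty": 0.1, "tz": 0, "wx": 0, "wy": 0, "wz": 0},
    {"tx": -0.05, "ty": 0.05, "tz": 0, "wx": 0, "wy": 0, "wz": 0},
    {"tx": 0, "ty": 0, "tz": 0, "wx": 0, "wy": 0, "wz": 0},
    {"tx": 0, "ty": 0, "tz": 0, "wx": 0, "wy": 0, "wz": 0},
  ],
)

```text
time_s: 10.08
ee_pos: [494.0, -32.7, 50.9]
ee_rot: [179.8, 0.0, 18.1]
force: [1.0, -7.6, -2.3]
gripper_width: 22.0
gripper_force: 40.3
```

Emit:
move_arm(
  plan=[
    {"tx": 0, "ty": 0, "tz": 0, "wx": 0, "wy": 0, "wz": 0},
    {"tx": 0, "ty": 0, "tz": 0, "wx": 0, "wy": 0, "wz": 0},
    {"tx": 0, "ty": 0, "tz": 0, "wx": 0, "wy": 0, "wz": 0},
  ],
  force=4,
)

```text
time_s: 10.33
ee_pos: [494.0, -32.7, 51.0]
ee_rot: [179.8, 0.0, 18.0]
force: [1.4, -8.1, -1.3]
gripper_width: 22.4
gripper_force: 4.2
```

Emit:
move_arm(
  plan=[
    {"tx": 0, "ty": 0, "tz": 0, "wx": 0, "wy": 0, "wz": 0},
    {"tx": 0, "ty": 0, "tz": 0, "wx": 0, "wy": 0, "wz": 0},
    {"tx": 0, "ty": 0, "tz": 0, "wx": 0, "wy": 0, "wz": 0},
    {"tx": 0, "ty": 0, "tz": 0, "wx": 0, "wy": 0, "wz": 0},
    {"tx": 0, "ty": 0, "tz": 0, "wx": 0, "wy": 0, "wz": 0},
    {"tx": 0, "ty": 0, "tz": 0, "wx": 0, "wy": 0, "wz": 0},
  ],
  gripper=5,
)

```text
time_s: 10.83
ee_pos: [493.9, -30.6, 51.0]
ee_rot: [-180.0, 0.0, 18.0]
force: [0.5, -0.4, -0.3]
gripper_width: 49.8
gripper_force: 0.0
```

Free of contact. Next, up and look.

Emit:
move_arm(
  plan=[
    {"tx": 0, "ty": 0, "tz": -0.5, "wx": 0, "wy": 0, "wz": 0},
    {"tx": 0, "ty": 0, "tz": -1, "wx": 0, "wy": 0, "wz": 0},
    {"tx": 0, "ty": 0, "tz": -2, "wx": 0, "wy": 0, "wz": 0},
    {"tx": 0, "ty": 0, "tz": -2, "wx": 0, "wy": 0, "wz": 0},
    {"tx": 0, "ty": 0, "tz": -2, "wx": 0, "wy": 0, "wz": 0},
    {"tx": 0, "ty": 0, "tz": -2, "wx": 0, "wy": 0, "wz": 0},
    {"tx": -1, "ty": 0, "tz": -2, "wx": 0, "wy": 0, "wz": 0},
    {"tx": -2, "ty": 0, "tz": -1, "wx": 0, "wy": 0, "wz": 0},
    {"tx": -2, "ty": 0, "tz": 0, "wx": 0, "wy": 0, "wz": 0},
    {"tx": 0, "ty": 0, "tz": 0, "wx": 0, "wy": 0, "wz": 0},
    {"tx": 0, "ty": 0, "tz": 0, "wx": 0, "wy": 0, "wz": 0},
    {"tx": 0, "ty": 0, "tz": 0, "wx": 0, "wy": 0, "wz": 0},
  ],
)

```text
time_s: 11.83
ee_pos: [447.1, -46.2, 176.5]
ee_rot: [180.0, -0.1, 18.0]
force: [0.6, 0.1, -0.3]
gripper_width: 50.0
gripper_force: 0.0
```

Run:
```python
from h import *
w=grab_frame("wrist"); save("wrist5",w); print(env.state()["ee_pos"],env.state()["force"])
```

```text
[447.22739481 -46.10412967 176.22481567] [ 0.09809903 -0.78359206 -1.08085487]
```

View pics/wrist5.png

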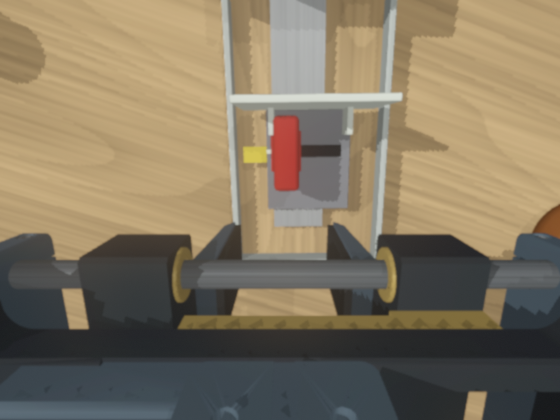

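The picture shows the pusher staying back, with the grip at (286,153) slid over to the yellow tab (255,155). The robot is clear and was pressing the grip against the end stop until release. Handing in.

```bash
python3 -c "
from h import *
w=grab_frame('wrist'); p=onz(w,286,153,84.5)[:2]-[595.2,-46.5]; print(p@[.951,.309],p@[-.309,.951])
print(env.job_done())"
```

```text
-89.85522786804859 44.00330324170891
the job is handed in; nothing more can be done
None
```

The pusher is parked: it is drawn back about 90 mm, the grip is slid 44 mm to its end stop, and it stays there by itself with the robot clear; the job is handed in, but no verdict came back.

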